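Back the grinder's tool rest off for a wheel change

ROBOT

A 6-joint arm with a two-finger parallel gripper is mounted at the origin on the work surface. World frame = base frame: x ahead of the robot, y to its left, z up, the work surface at z = 0. Lengths are in m, angles in degrees, forces in N, time in s.
With the tool pointing down it reaches from about 0.325 to 0.85 m from the base axis. Payload 15.5 kg.
Tool frame: the origin (TCP) lies midway between the tips of the shut fingers; the grasp point (between the pads) lies 19 mm behind it; z points along the fingers, y is the line along which they close (so a half turn about z gives the same grasp; the last joint's range is limited). The gripper opens to 91 mm and grips with 3 to 60 N. Pads are 32 mm wide; open, the fingers measure 118 mm over their backs; the gripper's body (76 mm by 178 mm) begins 60 mm behind the grasp point.
Start: joints at [-78.81, 28.281, 77.091, -0, 74.628, -5.472], TCP at [0.179, -0.599, 0.214] pointing down, gripper open.
Joint ranges: [-166.48, 166.48], [-47.26, 123.95], [12.59, 153.08], [-70.14, 250.14], [6.76, 159.57], [-176.63, 176.63]. Speed limits (degrees/s): [108.29, 108.29, 147.25, 172.46, 172.46, 172.46].

INTERFACE

Orientations are given as a 3x3 rotation matrix whose columns are the frame's x, y, z axes.
In Python, from bench import ctrl gives the robot as it stands. The module is installed in compiled form; this text tells all that it offers. Calls block until the motion is done:
- ctrl.goto(position, orientation): joint-space move of the TCP to a pose.
- ctrl.move_l(position, vel=0.15, ori=None, contact_N=None): straight line of the TCP; ori=None keeps the orientation; vel is the mean speed in m/s. With contact_N (N) it stops when the force on the tool has changed by that much, and returns True; else False.
- ctrl.movej(angles): joint-space move.
- ctrl.command_gripper(opening): opening from 0.0 (shut) to 1.0 (fully open); the grip force is fixed at half the most; returns when the fingers have stopped.
- ctrl.sleep(seconds).
- ctrl.ik(position, orientation): joint angles nearest the present ones, or None.
- ctrl.read_camera(name): name is "scene" or "top"; returns the picture (420x560x3 uint8, blue, green, red); there is no depth.
- ctrl.camera_params(name): a dict with "fx", "fy", "cx", "cy" (pixels), "pose" (4x4, takes a point from camera to world coordinates). Camera axes: x right, y up, looking along -z (the intrinsics and any distortion apply to the point x, -y, -z); pixel columns grow to the right and rows downward; lengths in m; the calibration is good to about 2 mm. A picture is of the moment at which its call begins. camera_params takes no time and is no camera call.
A pose or a line that the arm cannot do raises ctrl.MotionError and nothing moves.
- ctrl.sign_off(): hands the job in; it is judged then, once.
Readings, each from a call of its own:
- ctrl.current_t(): time.
- ctrl.current_q(): joint angles.
- ctrl.current_dq(): joint speeds.
- ctrl.current_effort(): joint torques, N m.
- ctrl.current_tool_pos(): TCP position.
- ctrl.current_eef_rot(): TCP orientation.
- ctrl.current_contact_force(): force on the tool from outside, world axes, zero at the start.
- ctrl.current_wrist_torque(): the same for the moment, N m.
- ctrl.current_grip_width(): opening from 0.0 (shut) to 1.0 (fully open).
- ctrl.current_grasp_force(): force on a finger pad.
Only numpy, scipy, OpenCV 4.12 (cv2) and the standard library are available. Lean on these libraries where they do the work, as an engineer would, in place of code of your own. Each camera call takes 0.05 s, during which the arm holds its last target. There are 200 camera calls.

TASK

The grinding wheel is about to be changed, so the tool rest in front of it has to come back out of the way. With one fingertip against its rim, roll the knurled lock screw on top of the slide housing two full turns anticlockwise to loosen it; then push the slide bar's upturned tail plate away from the wheel with a fingertip until the bar is all the way back against its stop. Pinch nothing, neither screw nor plate, and leave the loose things around the grinder where they are.

Things in the scene. Friction and masses are not known exactly. Their poses are not given: they have to be found in the camera images.
- grinder_board: wooden board 18 mm thick, bolted to the bench, carrying a green bench grinder and its sliding tool rest. Origin on the bench straight under the lock screw's axis; x runs along the slide to the grinding wheel, y along the grinder's shaft to its motor and second wheel, z up. The board covers x -130 to 350, y -90 to 350 mm
- slide_housing (a point): middle of the top of the slide housing, 74 mm above the bench, fixed, axes as the board's: grey square steel tube 50 mm wide, 110 mm along x, on a foot plate 120 x 100 mm; the slide bar, 40 mm square, runs through it. On it stands a weld nut 28 mm across and 10 mm high, with the lock screw above
- screw_seat (a point): fixed point on the lock screw's axis, 88 mm above the bench: middle of the underside of its head while tight; axes as the board's. Bright steel knurled head, upright axis, 36 mm across, 20 mm high (top at 108 mm when tight), dark screwdriver slot across the top. It climbs 1.75 mm per turn
- lock_screw (a joint): turn of the lock screw, rad: 0 tight (the start), growing anticlockwise seen from above, 6.283 a turn, thread good for 4 turns; stays where left. Takes about 0.03 N m (2 N along the rim): a fingertip pressed on the rim with 5 to 10 N carries it along. Its dog point sits in a dimple of the slide bar and holds the bar through the first turn, letting go before the second is done
- rest_slide (a joint): travel of the slide bar with tail plate and rest along the board's -x, away from the wheel, m: 0 in the working position (the start), 0.045 all the way back against its stop. About 4 N of friction once the screw is loose; stays where left. The rest platform on its wheel end, 70 mm along x and 120 mm along y, starts at x 105 to 175 mm, top 146 mm above the bench
- tail_plate_top (a point): middle of the upper edge of the upturned tail plate, welded across the bar's outer end and travelling with it: upright steel plate 50 mm wide (board's y), 6 mm thick (x, point in mid-thickness), top edge 120 mm above the bench, standing free above the bar from 70 mm up; 95 mm from the screw axis on the side away from the wheel at the start. Axes as the board's
- wheel_center (a point): centre of the grinding wheel that the rest serves: 150 mm across, 25 mm wide, on the slide's line, 253 mm beyond the screw axis, 150 mm above the bench. Axes as the board's. Its green guard is 46 mm wide and reaches 86 mm from this point; the motor, 128 mm across, lies 50 to 230 mm off along y, a second guarded wheel at 280 mm
- dressing_stick: grey square stick 150 x 25 x 25 mm lying on the board beside the slide housing; leave alone. Origin in the middle of its underside, x along it
- hex_key: black L-shaped hex key, 8 mm thick, arms 100 and 30 mm, lying on the board on the other side of the housing; leave alone. Origin on its underside near the middle of the long arm
- quench_tin: open round aluminium tin, 84 mm across and 85 mm high, standing on the board; leave alone. Origin in the middle of its underside
- chisel: chisel 260 mm long and 23 mm thick with a dark wooden handle, lying on the bench; leave alone. Origin on its underside at the joint of handle and blade, x towards the edge
- try_square: steel square, stock 110 x 16 x 20 mm, blade 150 x 30 x 4 mm, lying on the bench; leave alone. Origin in the middle of the stock's underside
- hammer: hammer 280 mm long lying on the bench; leave alone. Origin on its underside near the middle
- oil_tin: closed grey tin, 56 mm across and 110 mm high, standing on the bench; leave alone. Origin in the middle of its underside

How it is judged:
By the outcome, as a careful person would: the job done as asked, in the order asked, and still so for the second after the job is handed in, with the robot touching nothing.
It also fails if it takes over 69 s, if anything falls off the work surface, if the arm or the gripper's body presses on something with over 40 N, if the wrist force passes 120 N, or if a joint passes its speed limit or range.

## Working session

There is one attempt and no reset: what is moved stays moved. The work goes in short steps, each a Python script; the robot and the scene stay as the last script left them, time stands still between calls to the robot, and variables do not carry over. Pictures are saved under pics/ and viewed, at most 10 in all, crops included, and the job is handed in when it is done.

```bash
mkdir -p pics; python3 - <<'E'
from bench import ctrl
import cv2,numpy as np
for n in("scene","top"):
    cv2.imwrite(f"pics/{n}0.png",ctrl.read_camera(n)); p=ctrl.camera_params(n)
    print(n,{k:(np.round(v,4).tolist() if k=="pose" else v) for k,v in p.items()})
print(ctrl.current_t(),ctrl.current_eef_rot().round(3).tolist() if hasattr(ctrl.current_eef_rot(),'round') else ctrl.current_eef_rot(),ctrl.current_grip_width())
E
```

```text
scene {'fx': 439.6213017486607, 'fy': 439.6213017486607, 'cx': 275.10601854744095, 'cy': 205.9071155384314, 'pose': [[0.8787, -0.314, 0.3595, 0.9949], [0.477, 0.5516, -0.6842, -0.8706], [0.0165, 0.7727, 0.6345, 0.9646], [0.0, 0.0, 0.0, 1.0]]}
top {'fx': 480.61127823467336, 'fy': 480.61127823467336, 'cx': 266.06645589936215, 'cy': 208.44272508912113, 'pose': [[-0.0008, 0.989, -0.1481, 0.3175], [-0.9998, -0.004, -0.0213, 0.0278], [-0.0217, 0.148, 0.9887, 1.5], [0.0, 0.0, 0.0, 1.0]]}
0.1 [[0.958, 0.287, -0.0], [0.287, -0.958, 0.001], [0.0, -0.001, -1.0]] 0.9964722818418821
```

View pics/scene0.png

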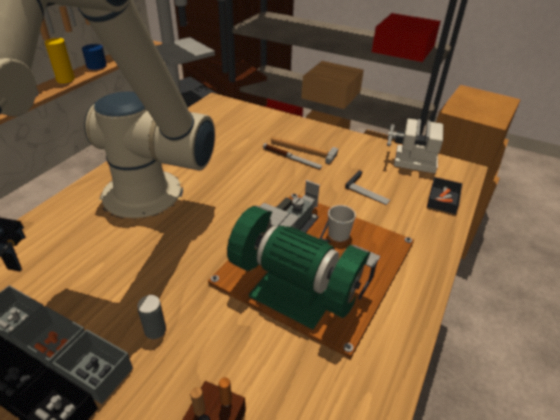

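View pics/top0.png

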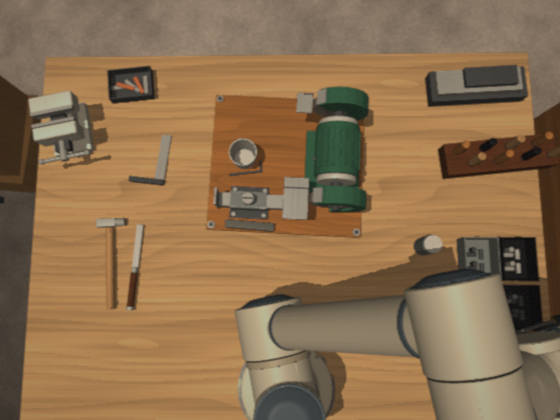

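The top view shows the board with its x axis towards image right (world -y), the lock screw near (248,199), the tail plate near (217,199), the platform at (296,198) and the tin at (243,153). I'll zoom in to get accurate pixel positions.

```bash
python3 - <<'E'
import cv2,numpy as np
a=cv2.imread("pics/top0.png")[140:250,200:330]; b=cv2.imread("pics/scene0.png")[170:260,230:360]
cv2.imwrite("pics/c1.png",cv2.resize(a,None,fx=6,fy=6,interpolation=cv2.INTER_CUBIC)[:600])
cv2.imwrite("pics/c2.png",cv2.resize(b,None,fx=6,fy=6,interpolation=cv2.INTER_CUBIC))
E
```

```text
(no output)
```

View pics/c1.png

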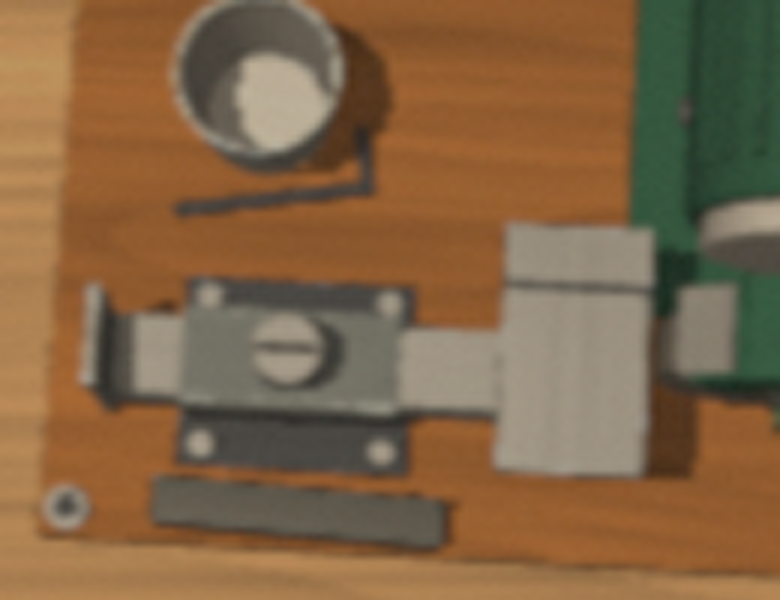

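View pics/c2.png

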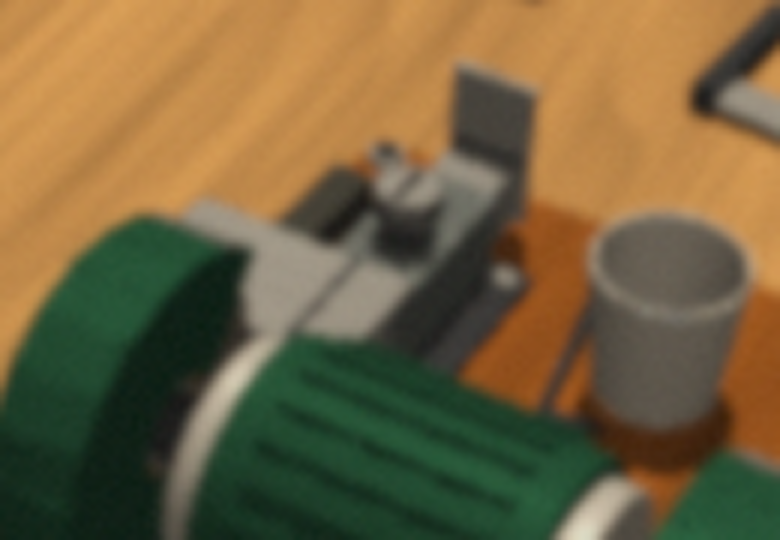

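The crops show the head centre at top pixel (247.8,197.9) and scene pixel (298.4,201). The tail plate's top edge is at top pixel (215,195.5) and scene pixel (312.6,183). The platform corners are clear in both. Next I'll compute the poses and check reach for the orbit.

```bash
cat > geo.py <<'E'
from bench import ctrl
import numpy as np
def ray(n,u,v):
    p=ctrl.camera_params(n);T=np.array(p["pose"])
    d=T[:3,:3]@np.array([(u-p["cx"])/p["fx"],-(v-p["cy"])/p["fy"],-1.]);return T[:3,3],d
def onz(n,u,v,z):
    o,d=ray(n,u,v);return o+d*(z-o[2])/d[2]
E
python3 - <<'E'
from geo import *
c=lambda x,y:((x+.5)/6-.5+200,(y+.5)/6-.5+140)
s=lambda x,y:((x+.5)/6-.5+230,(y+.5)/6-.5+170)
print("screw",onz("top",*c(289,350),.108).round(4),onz("scene",*s(412,187),.108).round(4))
print("plate",[onz("top",*c(*q),.12).round(4) for q in((95,285),(91,385))],[onz("scene",*s(*q),.12).round(4) for q in((458,66),(536,95))])
P=[onz("top",*c(*q),.146)[:2] for q in((508,222),(655,230),(643,475),(495,468))]
print("platform",np.round(P,4).tolist()); x=(P[1]+P[2]-P[0]-P[3]);y=P[0]+P[1]-P[2]-P[3]
print("ang x",np.degrees(np.arctan2(x[1],x[0])),"ang y",np.degrees(np.arctan2(y[1],y[0])),"ctr",np.mean(P,0))
# yaw range at the screw
o=onz("top",*c(289,350),.108)
for phi in range(-180,180,30):
    a=np.radians(phi);n=np.array([np.cos(a),np.sin(a),0]);z=np.array([0,0,-1.])
    r=[]
    for sg in(1,-1):
        yv=sg*n;R=np.column_stack([np.cross(yv,z),yv,z])
        q=ctrl.ik([*(o+.032*n)[:2],.095],R); r.append(None if q is None else np.round(q,0).tolist())
    print(phi,r)
E
```

```text
screw [0.5575 0.1117 0.108 ] [0.5602 0.1111 0.108 ]
plate [array([0.5881, 0.206 , 0.12  ]), array([0.5387, 0.2072, 0.12  ])] [array([0.5416, 0.2043, 0.12  ]), array([0.5894, 0.2012, 0.12  ])]
platform [[0.6127, 0.0046], [0.6084, -0.0656], [0.4903, -0.0583], [0.4939, 0.0116]]
ang x -93.22116043633338 ang y -3.4329312641142917 ctr [ 0.55134264 -0.02693702]
-180 [[6.0, 30.0, 97.0, -0.0, 53.0, -174.0], [6.0, 30.0, 97.0, -0.0, 53.0, 6.0]]
-150 [[4.0, 30.0, 97.0, -0.0, 53.0, 154.0], [4.0, 30.0, 97.0, -0.0, 53.0, -26.0]]
-120 [[3.0, 31.0, 96.0, -0.0, 54.0, 123.0], [3.0, 31.0, 96.0, -0.0, 54.0, -57.0]]
-90 [[2.0, 32.0, 93.0, -0.0, 55.0, 92.0], [2.0, 32.0, 93.0, -0.0, 55.0, -88.0]]
-60 [[2.0, 33.0, 91.0, -0.0, 56.0, 62.0], [2.0, 33.0, 91.0, -0.0, 56.0, -118.0]]
-30 [[4.0, 34.0, 89.0, -0.0, 57.0, 34.0], [4.0, 34.0, 89.0, -0.0, 57.0, -146.0]]
0 [[5.0, 34.0, 88.0, -0.0, 58.0, 5.0], [5.0, 34.0, 88.0, -0.0, 58.0, -175.0]]
30 [[7.0, 34.0, 88.0, -0.0, 58.0, -23.0], [7.0, 34.0, 88.0, -0.0, 58.0, 157.0]]
60 [[8.0, 33.0, 89.0, -0.0, 57.0, -52.0], [8.0, 33.0, 89.0, -0.0, 57.0, 128.0]]
90 [[9.0, 32.0, 92.0, -0.0, 56.0, -81.0], [9.0, 32.0, 92.0, -0.0, 56.0, 99.0]]
120 [[8.0, 31.0, 94.0, -0.0, 55.0, -112.0], [8.0, 31.0, 94.0, -0.0, 55.0, 68.0]]
150 [[7.0, 30.0, 96.0, -0.0, 54.0, -143.0], [7.0, 30.0, 96.0, -0.0, 54.0, 37.0]]
```

```bash
cat >> geo.py <<'E'
Z=np.array([0,0,-1.])
def pose(c,phi,r,z):
    a=np.radians(phi);n=np.array([np.cos(a),np.sin(a),0])
    return [c[0]+r*n[0],c[1]+r*n[1],z],np.column_stack([np.cross(n,Z),n,Z])
E
python3 - <<'E'
from geo import *
from scipy.optimize import least_squares
c=np.array([.559,.1114])
ctrl.command_gripper(0.0)
ctrl.move_l([.25,-.5,.40],vel=.3)
ctrl.goto(*pose(c,120,.06,.36)); print("t",ctrl.current_t())
pts=[]
for phi in(120,0,-120):
    ctrl.goto(*pose(c,phi,.05,.14))
    ctrl.move_l(pose(c,phi,.05,.096)[0],vel=.12)
    f0=np.array(ctrl.current_contact_force())
    hit=ctrl.move_l(pose(c,phi,.022,.096)[0],vel=.025,contact_N=3)
    p=np.array(ctrl.current_tool_pos());f=np.array(ctrl.current_contact_force())
    pts.append((phi,p)); print(phi,hit,p.round(4),(f-f0).round(1),f0.round(1),round(ctrl.current_t(),2))
    ctrl.move_l(pose(c,phi,.05,.096)[0],vel=.12); ctrl.move_l(pose(c,phi,.05,.14)[0],vel=.15)
A=[];b=[]
for phi,p in pts:
    a=np.radians(phi);n=np.array([np.cos(a),np.sin(a)]);A.append([*n,1]);b.append(n@p[:2])
s=np.linalg.solve(A,b);print("centre,r",s.round(4),ctrl.current_t());np.save("s.npy",s)
E
```

```text
t 4.9083
120 True [0.5446 0.136  0.0958] [-1.4  5.3  2.9] [ 0.2 -0.4 -0.1] 7.13
0 True [0.5862 0.1114 0.0961] [ 3.  -0.2 -1.8] [ 0.3 -0.1  0.8] 11.1
-120 True [0.5454 0.0881 0.0957] [-1.  -4.4  2.3] [ 0.8  0.9 -0. ] 15.1
centre,r [0.5586 0.1123 0.0276] 15.8833
```

```bash
cat >> geo.py <<'E'
def stroke(s,a0,a1,z0,target=8.,step=10,turned=0.):
    """press at a0, orbit anticlockwise to a1; radial force feedback; lift off"""
    c=s[:2];r=s[2];log=[]
    ctrl.goto(*pose(c,a0,.045,.14)); ctrl.move_l(pose(c,a0,.045,z0)[0],vel=.12)
    f0=np.array(ctrl.current_contact_force())
    ctrl.move_l(pose(c,a0,r+.004,z0)[0],vel=.08)
    ctrl.move_l(pose(c,a0,r-.004,z0)[0],vel=.02,contact_N=6)
    p=np.array(ctrl.current_tool_pos());n=pose((0,0),a0,1,0)[0][:2];r=float(np.dot(p[:2]-c,n))
    phi=a0;t0=ctrl.current_t()
    while phi<a1-.01:
        phi=min(phi+step,a1);P,R=pose(c,phi,r,z0+.00175*(phi-a0)/360)
        ctrl.move_l(P,vel=.05,ori=R)
        f=np.array(ctrl.current_contact_force())-f0;a=np.radians(phi)
        fr=f[0]*np.cos(a)+f[1]*np.sin(a);ft=-f[0]*np.sin(a)+f[1]*np.cos(a)
        log.append((phi,round(fr,1),round(ft,1),round(f[2],1),round(r*1e3,2)))
        if np.linalg.norm(f)>40: print("ABORT");break
        r=float(np.clip(r-np.clip((target-fr)*4e-5,-3e-4,3e-4),s[2]-.004,s[2]+.002))
    print("orbit s",round(ctrl.current_t()-t0,2));print(log[::2])
    ctrl.move_l(pose(c,phi,.045,z0+.002)[0],vel=.15); ctrl.move_l(pose(c,phi,.045,.14)[0],vel=.15)
    print("t",ctrl.current_t());return phi
E
python3 - <<'E'
from geo import *
stroke(np.load("s.npy"),-165,-105,.096)
E
```

```text
orbit s 1.95
[(-155, np.float64(0.4), np.float64(1.3), np.float64(-0.7), 27.69), (-135, np.float64(4.2), np.float64(0.5), np.float64(0.2), 27.15), (-115, np.float64(7.1), np.float64(-0.6), np.float64(-0.1), 26.89)]
t 20.5667
```

```bash
sed -i 's/r=float(np.dot(p\[:2\]-c,n))/r=float(np.dot(p[:2]-c,n))-.0006/; s/\*4e-5/*7e-5/' geo.py
python3 - <<'E'
from geo import *
import cv2
s=np.load("s.npy")
stroke(s,-165,165,.096,step=15,target=9.)
p=np.array(ctrl.current_tool_pos()); ctrl.move_l([p[0]-.13,p[1],.16],vel=.4)
a=ctrl.read_camera("top")[180:220,225:285]; b=ctrl.read_camera("scene")[175:225,260:340]
a=cv2.resize(a,None,fx=8,fy=8,interpolation=cv2.INTER_CUBIC);b=cv2.resize(b,(480,300),interpolation=cv2.INTER_CUBIC)
cv2.imwrite("pics/d1.png",np.vstack([a[:290],b]));print(ctrl.current_t())
E
```

```text
orbit s 8.98
[(-150, np.float64(3.5), np.float64(-0.2), np.float64(1.4), 27.1), (-120, np.float64(7.6), np.float64(-0.5), np.float64(2.1), 26.55), (-90, np.float64(9.0), np.float64(1.0), np.float64(0.8), 26.47), (-60, np.float64(6.7), np.float64(0.4), np.float64(-2.4), 26.42), (-30, np.float64(6.0), np.float64(0.2), np.float64(-1.7), 26.07), (0, np.float64(6.4), np.float64(0.2), np.float64(-3.3), 25.64), (30, np.float64(7.3), np.float64(-0.2), np.float64(-3.7), 25.41), (60, np.float64(10.4), np.float64(-1.3), np.float64(-3.9), 25.3), (90, np.float64(12.5), np.float64(-1.1), np.float64(-1.1), 25.52), (120, np.float64(10.1), np.float64(-1.3), np.float64(2.0), 25.91), (150, np.float64(7.7), np.float64(-0.6), np.float64(3.8), 26.0)]
t 32.5
33.075
```

View pics/d1.png

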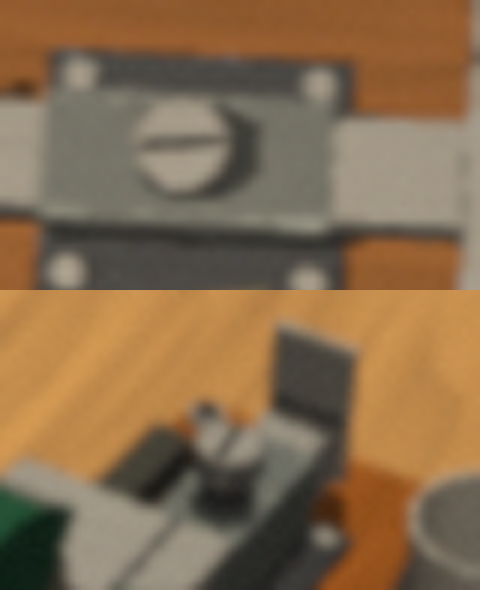

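Measured radial forces of about 8 N with |Ft| of 1.3 N or less mean the head rolled without slip. The slot, at crop (138,152)–(228,141), is about 10° anticlockwise of its start, so the screw has turned about 370° of the 390° orbited. About 350° remains.

```bash
sed -i 's/-\.0006$/-.0010/; s/n))-\.0006/n))-.0010/' geo.py
python3 - <<'E'
from geo import *
import cv2
s=np.load("s.npy")
stroke(s,-167,178,.0975,step=15,target=9.)
p=np.array(ctrl.current_tool_pos()); ctrl.move_l([p[0]-.13,p[1],.16],vel=.4)
a=ctrl.read_camera("top")[180:220,225:285]
cv2.imwrite("pics/d2.png",cv2.resize(a,None,fx=8,fy=8,interpolation=cv2.INTER_CUBIC));print(ctrl.current_t(),ctrl.current_q())
E
```

```text
orbit s 9.39
[(-152, np.float64(5.5), np.float64(1.0), np.float64(1.4), 26.72), (-122, np.float64(9.6), np.float64(0.0), np.float64(2.0), 26.32), (-92, np.float64(8.9), np.float64(0.2), np.float64(0.6), 26.46), (-62, np.float64(8.0), np.float64(0.3), np.float64(-1.4), 26.36), (-32, np.float64(5.5), np.float64(0.4), np.float64(-1.7), 26.13), (-2, np.float64(6.0), np.float64(0.4), np.float64(-1.4), 25.69), (28, np.float64(8.6), np.float64(-0.2), np.float64(-3.8), 25.36), (58, np.float64(10.2), np.float64(-0.5), np.float64(-3.1), 25.3), (88, np.float64(12.6), np.float64(-1.0), np.float64(-0.7), 25.55), (118, np.float64(10.1), np.float64(-1.1), np.float64(2.3), 25.99), (148, np.float64(8.2), np.float64(-1.3), np.float64(4.0), 26.1), (178, np.float64(8.1), np.float64(-0.5), np.float64(5.6), 25.98)]
t 49.2
49.725 [ 7.95605561e+00  1.49824608e+01  1.10841920e+02 -2.68667757e-03
  5.41385422e+01 -1.70028290e+02]
```

View pics/d2.png

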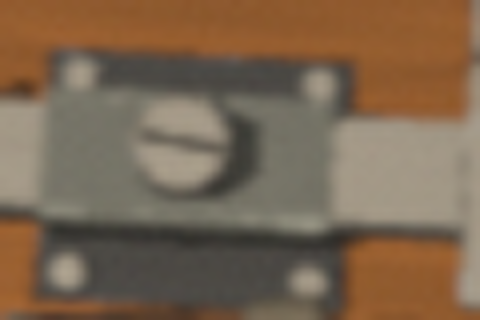

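Slot at crop (138,136)–(228,148), about 5° short of two turns (roughly 715°). I'll do a short top-up stroke on the tail-plate side, then go straight on into the push.

```bash
python3 - <<'E'
from geo import *
import cv2
s=np.load("s.npy");c=s[:2];z=.0985
T=lambda m:print(m,np.round(ctrl.current_tool_pos(),4),np.round(ctrl.current_contact_force(),1),round(ctrl.current_t(),2))
ctrl.goto(*pose(c,78,.045,.135)); T("above")
ctrl.move_l(pose(c,78,.045,z)[0],vel=.12); ctrl.move_l(pose(c,78,.0300,z)[0],vel=.1)
ctrl.move_l(pose(c,78,s[2]-.004,z)[0],vel=.03,contact_N=6); T("press")
r=np.linalg.norm(np.array(ctrl.current_tool_pos())[:2]-c)-.001
P,R=pose(c,87,min(r,.0262),z); ctrl.move_l(P,vel=.05,ori=R); T("arc")
ctrl.move_l(pose(c,86.8,.070,z)[0],vel=.12,ori=pose(c,86.8,.07,z)[1]); T("at plate")
h=ctrl.move_l(pose(c,86.8,.140,z)[0],vel=.04,contact_N=18); T(("push",h))
print("r",np.linalg.norm(np.array(ctrl.current_tool_pos())[:2]-c))
E
```

```text
above [0.5679 0.1562 0.1347] [ 0.6 -0.3 -0.2] 51.35
press [0.5647 0.1391 0.0989] [1.6 5.4 1.5] 52.32
arc [0.5606 0.1395 0.099 ] [0.5 8.4 2.3] 52.62
at plate [0.5623 0.1821 0.0984] [-0.2 -0.3 -0.3] 53.14
('push', True) [0.5657 0.2385 0.0983] [ 0.5 -6.8  5.8] 54.43
r 0.1264549238099177
```

```bash
python3 - <<'E'
from geo import *
import cv2
s=np.load("s.npy");c=s[:2];z=.0985
R=lambda:round(float(np.linalg.norm(np.array(ctrl.current_tool_pos())[:2]-c)),4)
h=ctrl.move_l(pose(c,86.8,.136,z)[0],vel=.02,contact_N=22)
print(h,R(),np.round(ctrl.current_contact_force(),1),ctrl.current_t())
ctrl.move_l(pose(c,86.8,.105,z)[0],vel=.12);ctrl.move_l(pose(c,86.8,.105,.2)[0],vel=.25)
p=pose(c,86.8,.105,.2)[0];ctrl.move_l([p[0]-.17,p[1],.25],vel=.4)
a=ctrl.read_camera("top")[130:240,195:325]
cv2.imwrite("pics/e1.png",cv2.resize(a,None,fx=6,fy=6,interpolation=cv2.INTER_CUBIC)[:600]);print(ctrl.current_t())
E
```

```text
True 0.1263 [ 0.3 -4.9  3.9] 54.7083
56.2333
```

View pics/e1.png

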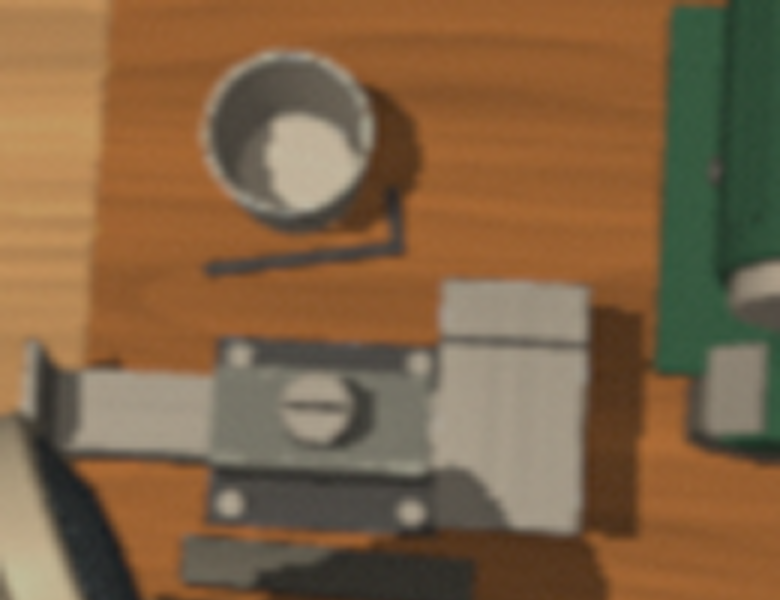

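The platform edge moved 96 crop pixels, about 45 mm, so the bar is on its stop; the second push gained nothing. The slot, at (285,407)–(350,407), puts the screw at about 722°. The tin and hex key haven't moved; the dressing stick is partly in the arm's shadow but looks in place. The arm is clear, so I'll hand in.

```bash
python3 -c "
from bench import ctrl
print(ctrl.current_contact_force()); print(ctrl.sign_off(), ctrl.current_t())"
```

```text
[ 0.20822381 -0.02736638 -0.39969802]
the job is handed in; nothing more can be done
the job is handed in; nothing more can be done
```

The job is handed in: the lock screw was rolled about two full turns anticlockwise (around 722° by the slot), and the slide bar was then pushed about 45 mm back against its stop; nothing was pinched, the loose things I could see hadn't moved, and the clock read about 56 s of the 69 s allowed.

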